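Draw the bolt and open the passive leaf of the wiring cabinet

TASK

The white double-door wiring cabinet has one leaf open already, but its other leaf is still bolted shut. Lift the red knob to withdraw that leaf's bolt from the sill, then swing the leaf wide open, about square to the cabinet front, so that both leaves stand open with the bolt still drawn up; leave the blue cabinet's bolt alone.

Things in the scene. Friction and masses are not known exactly. Their poses are not given: they have to be found in the camera images.
- white_cabinet: White double-door cabinet, fixed, 300 wide x 150 deep x 220 mm high. Origin: centre of its underside; x points from the doors to the back, y to the left for one facing its front, z up. The bolted (passive) leaf is the +y one, 146 mm wide, 14 thick, its upright hinge line at x -83, y +148 mm. The open leaf is hinged at y -148. Only the bolt rises above the cabinet's top.
- bolt_knob (a point): Centre of the red knob, an upright cylinder 24 mm across and 38 mm high on top of an 11 mm steel rod that runs down the front of the passive leaf near its free edge into a keeper at the sill, and moves with the leaf. With the bolt down it is 263 mm above the bench, the knob's underside 24 mm above the cabinet's top; 126 mm along the leaf from its hinge line and 12 mm in front.
- bolt (a joint): Lift of the white cabinet's bolt in m: 0 is fully down in the keeper, 0.04 fully up. It slides straight up with about 4 N, stays where it is left, and is clear of the keeper above 0.018; until then the leaf cannot swing.
- passive_leaf (a joint): Opening angle of the white cabinet's bolted leaf in rad: 0 shut, 1.57 square to the cabinet front, 1.9 at its stop. It opens towards the robot, turning clockwise seen from above: from shut, the free edge goes to the cabinet's -x and then round towards +y. Light hinge (under 1 N at the knob), stays where it is left.
- active_leaf (a joint): Opening angle of the white cabinet's other leaf in rad, 0 shut; it starts open between 1.35 and 1.7.
- blue_bolt (a joint): Lift in m of the like bolt, with a black knob, on the blue cabinet of the same size that stands beside the white one. Starts at 0 and is to stay down.

How it is judged:
On the way:
1. the bolt is drawn clear of the keeper while the leaf is still shut (value of joint bolt above 0.018 m and value of joint passive_leaf below 0.2 rad), for 0.05 s.
At the end, for the whole second after the job is handed in: The white cabinet's passive leaf stands open by at least 1.2 rad (69 degrees) and at rest, its bolt still drawn up by more than 15 mm, the active leaf still open by more than 1.1 rad, and the blue cabinet's bolt down (within 10 mm) (value of joint passive_leaf above 1.2 rad and value of joint active_leaf above 1.1 rad and value of joint bolt above 0.015 m and velocity of joint passive_leaf between -0.05 and 0.05 rad/s and value of joint blue_bolt below 0.01 m); the robot touches nothing.
It fails at once if the blue cabinet's bolt is drawn (value of joint blue_bolt above 0.01 m).
It also fails if it takes over 35 s, if anything falls off the work surface, if the arm or the gripper's body presses on something with over 40 N, if the wrist force passes 120 N, or if a joint passes its speed limit or range.

ROBOT

A 7-joint arm with a two-finger parallel gripper is mounted at the origin on the work surface. World frame = base frame: x ahead of the robot, y to its left, z up, the work surface at z = 0. Lengths are in m, angles in rad, forces in N, time in s.
With the tool pointing down it reaches from about 0.4 to 0.875 m from the base axis. Payload 19.3 kg.
Tool frame: the origin (TCP) lies at the very end of the fingers, on their centre line; the grasp point (between the pads) lies 19 mm behind it; z points along the fingers, y is the direction in which the jaws open and shut (so a half turn about z gives the same grasp; the last joint's range is limited). The gripper opens to 85 mm and grips with 20 to 120 N. Pads are 22 mm wide; open, the fingers measure 114 mm over their backs; the gripper's body (76 mm by 85 mm) begins 54 mm behind the grasp point. The pads swing forward as they close: fully open they stand 13 mm farther back than shut.
Start: joints at [-1.282, 0.521, -0.036, 1.599, 0.021, 1.021, -0.113], TCP at [0.219, 0.585, 0.231] pointing down, gripper open.
Joint ranges: [-2.91, 2.91], [-0.3, 2.13], [-1.5, 1.42], [0.17, 2.43], [-1.26, 4.41], [0.16, 1.93], [-2.52, 2.52]. Speed limits (rad/s): [1.89, 1.89, 2.39, 2.39, 3.01, 3.01, 3.01].

INTERFACE

Orientations are given as [roll, pitch, yaw] about the fixed x, y, z axes, in that order (R = Rz(yaw) Ry(pitch) Rx(roll)).
In Python, from workcell import bot gives the robot as it stands.
- The arm moves only by the tool apply_moves, never from a script. Its argument "commands" is a list of rows, each an object with "travel": the shift along the tool's x, y, z in m, a list of three; "twist": the turn, a rotation vector about the tool's x, y, z in degrees, a list of three; "claw": the finger opening in m, from 0 to 0.0854. A call has 1 to 10 rows; each row is the pose to reach, as a shift and turn from the pose commanded when the call began, along the tool's axes at that moment; what a row does not reach only later rows make up. A row lasts 1/10 s, in which the tool goes at most 50 mm and 8.59 degrees, less where a joint would pass 70% of its speed; a pose out of reach is approached as far as the arm can. A call with a gripper value outside its range is refused whole. The fingers move at their own pace and stop on an object; "force" is the grip in N (left out, the last holds). Time passes only in rows, so rows that repeat a pose let the fingers close. It gives the time, the measured TCP pose, the force and the opening at its end, in the units of the state.
- bot.observe(): the state, without advancing time (a new reading comes with each control period).
- bot.grab_frame(name): name is "side" or "top" or "wrist"; returns a dict with "frame" (384x512x3 uint8, blue, green, red), "fx", "fy", "cx", "cy" (pixels), "pose" (4x4, takes a point from camera to world coordinates); the wrist camera has in their place "tool_from_camera" (4x4, takes a point from camera to tool coordinates, whose origin is the TCP and whose axes are the flange's). Camera axes: x right, y up, looking along -z (the intrinsics and any distortion apply to the point x, -y, -z); pixel columns grow to the right and rows downward; lengths in m; the calibration is good to about 2 mm. The wrist camera is an equidistant fisheye: a pixel r from the principal point sees the ray r / f radians off the axis. A picture is of the moment at which its call begins: read the wrist's pose just before it. There is no depth.
- bot.job_done(): hands the job in, once; it reports no verdict.
The state is a dict: "clock": time; "qpos": joint angles; "qd": joint speeds; "joint_efforts": joint torques, N m; "position": TCP position; "tool_rot": TCP orientation; "force": force on the tool from outside, world axes, zero at the start; "moment": the same for the moment, N m; "grip_width": finger opening in m.
Only numpy, scipy, OpenCV 4.12 (cv2) and the standard library are available. Lean on these libraries where they do the work, as an engineer would, in place of code of your own. Each camera call takes 0.05 s, during which the arm holds its last target.

## Working session

There is one attempt and no reset: what is moved stays moved. The work goes in short steps, Python scripts to look and compute and a tool call to move; the robot and the scene stay as the last step left them, time stands still between calls to the robot, and variables do not carry over. Pictures are saved under pics/ and viewed, and the job is handed in when it is done.

Besides the shell and the picture viewer there is one more tool, called after "Call:" as name([rows], argument=value, ...), one row to a line, values as JSON. apply_moves: Moves the arm, as the interface text tells. Its arguments: {"type":"object","properties":{"commands":{"type":"array"},"force":{"type":"number"}},"required":["commands"]}

```bash
mkdir -p pics; python3 - <<'E'
from workcell import bot
import cv2,numpy as np
print(bot.observe())
for n in ("side","top","wrist"):
    f=bot.grab_frame(n); cv2.imwrite(f"pics/{n}0.png",f["frame"])
    print(n,{k:(np.round(v,4).tolist() if k!='frame' else 0) for k,v in f.items()})
E
```

```text
{'clock': 0.0, 'qpos': array([-1.28219676,  0.52203625, -0.03629667,  1.60000481,  0.02118222,
        1.0210703 , -0.11278446]), 'qd': array([-1.04375333e-03, -2.94502897e-05, -6.49994815e-05, -3.36814987e-04,
       -2.10643392e-04,  6.24386880e-04, -1.23185378e-03]), 'joint_efforts': array([-3.04864470e-04, -9.27110624e+01,  1.97991170e+00, -3.69954944e+01,
        1.78517879e-02,  7.86799559e-03, -8.56541965e-05]), 'position': array([0.21939889, 0.58487193, 0.23071335]), 'tool_rot': array([-3.14046111e+00,  8.01191232e-05,  2.78276270e+00]), 'force': array([ 0.17246713, -0.15022518,  0.51745423]), 'moment': array([ 0.06219984, -0.00125333,  0.01246433]), 'grip_width': 0.0857413290735602}
side {'frame': 0, 'fx': 481.626, 'fy': 481.626, 'cx': 259.7995, 'cy': 187.021, 'pose': [[0.7908, 0.5816, -0.191, 0.4365], [-0.6121, 0.7514, -0.2463, -0.3134], [0.0003, 0.3117, 0.9502, 1.2905], [0.0, 0.0, 0.0, 1.0]]}
top {'frame': 0, 'fx': 488.7832, 'fy': 488.7832, 'cx': 256.4896, 'cy': 197.9908, 'pose': [[-0.0095, 0.9962, -0.0862, 0.5274], [-0.9999, -0.0084, 0.0133, -0.0081], [0.0125, 0.0863, 0.9962, 1.4492], [0.0, 0.0, 0.0, 1.0]]}
wrist {'frame': 0, 'fx': 297.3186, 'fy': 297.3186, 'cx': 254.1588, 'cy': 192.5117, 'tool_from_camera': [[-0.0004, 0.9537, 0.3007, 0.0774], [1.0, 0.0004, -0.0001, 0.0007], [-0.0002, 0.3007, -0.9537, -0.1434], [0.0, 0.0, 0.0, 1.0]]}
```

View pics/side0.png

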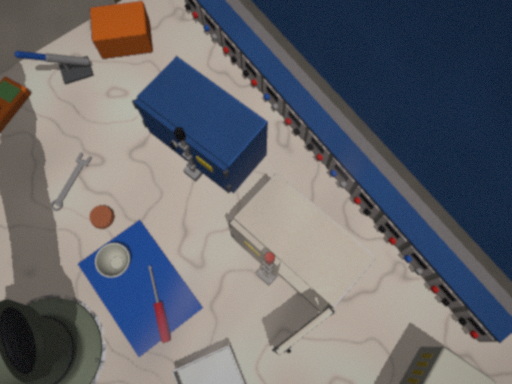

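View pics/top0.png

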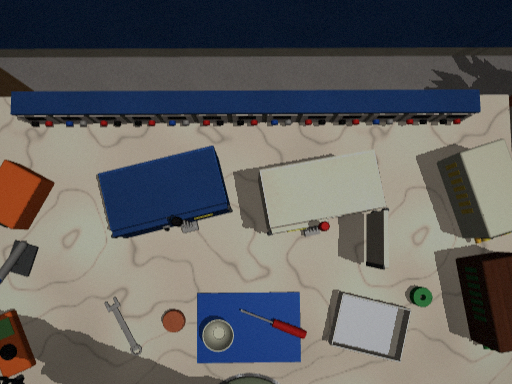

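View pics/wrist0.png

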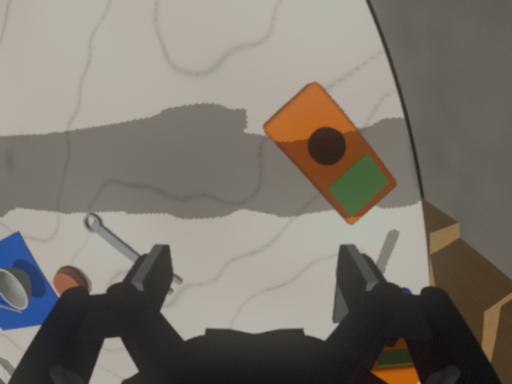

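The top view shows the white cabinet's roof at about (260-385, 152-234) with the red knob at (324,226). The blue cabinet is to its left with the black knob at (175,222). The side view has the red knob at (270,257). The wrist view shows only the bench.

```bash
cat >h.py <<'E'
import cv2,numpy as np
from workcell import bot
def ray(f,u,v):
    d=np.array([(u-f["cx"])/f["fx"],-(v-f["cy"])/f["fy"],-1]); P=np.array(f["pose"]); d=P[:3,:3]@d
    return P[:3,3],d/np.linalg.norm(d)
def plane(f,u,v,z):
    o,d=ray(f,u,v); return o+d*(z-o[2])/d[2]
def tri(rs):
    A=0;b=0
    for o,d in rs:
        M=np.eye(3)-np.outer(d,d);A=A+M;b=b+M@o
    p=np.linalg.solve(A,b); return p,[np.linalg.norm((np.eye(3)-np.outer(d,d))@(p-o)) for o,d in rs]
def red(f,roi):
    im=f["frame"].astype(int);m=((im[...,2]>110)&(im[...,1]<0.6*im[...,2])&(im[...,0]<0.6*im[...,2]))
    k=np.zeros_like(m);x0,x1,y0,y1=roi;k[y0:y1,x0:x1]=1;m&=k.astype(bool)
    v,u=np.nonzero(m);return u.mean(),v.mean(),len(u),u.min(),u.max(),v.min(),v.max()
E
python3 - <<'E'
from h import *
t=bot.grab_frame("top");s=bot.grab_frame("side")
a=red(t,(305,345,210,240));b=red(s,(255,285,245,270));print(a,b)
print(tri([ray(t,*a[:2]),ray(s,*b[:2])]), plane(t,*a[:2],.27))
im=t["frame"];hsv=cv2.cvtColor(im,cv2.COLOR_BGR2HSV)
cv2.imwrite("pics/tz.png",cv2.resize(im[140:280,230:400],None,fx=4,fy=4,interpolation=cv2.INTER_CUBIC))
cv2.imwrite("pics/sz.png",cv2.resize(s["frame"][165:360,215:390],None,fx=3,fy=3,interpolation=cv2.INTER_CUBIC))
E
```

```text
(np.float64(324.7659574468085), np.float64(225.91489361702128), 47, np.int64(321), np.int64(328), np.int64(222), np.int64(230)) (np.float64(269.48333333333335), np.float64(256.8666666666667), 60, np.int64(266), np.int64(273), np.int64(253), np.int64(261))
(array([ 0.56045333, -0.18640282,  0.28098486]), [np.float64(0.00036056149133835804), np.float64(0.00036056149133835294)]) [ 0.56041962 -0.18795791  0.27      ]
```

View pics/tz.png

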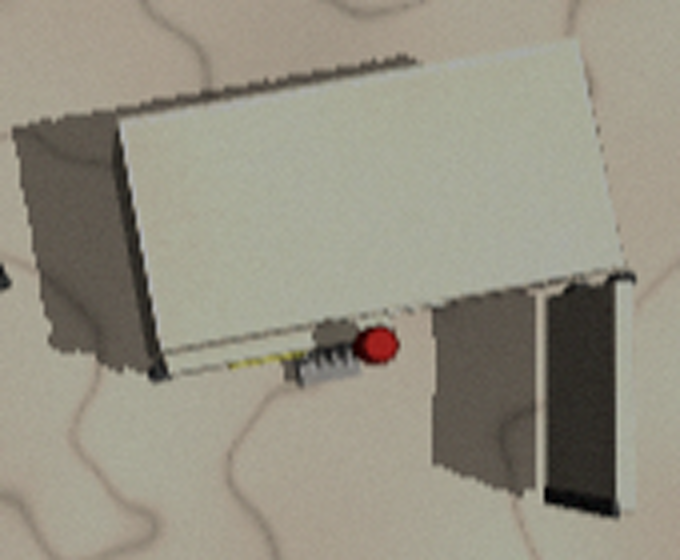

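View pics/sz.png

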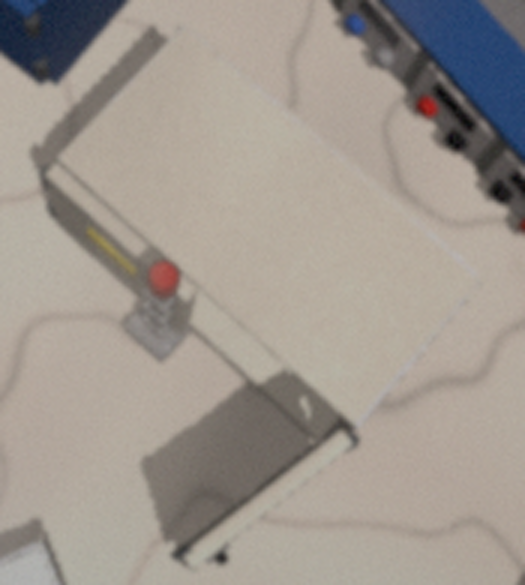

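The zooms show roof corners at back-left (260,170) and back-right (374.5,149.5) in the top view. The hinge corners are at (269.5,232) for the passive leaf and (386.8,208.8) for the active leaf, and the knob is clear on both views.

```bash
python3 - <<'E'
from h import *
t=bot.grab_frame("top")
P={k:plane(t,230+u/4,140+v/4,.22)[:2] for k,(u,v) in dict(bl=(120,120),br=(578,38),hl=(158,368),hr=(627,275)).items()}
print(P)
for a,b in(("bl","br"),("hl","hr")):
    d=P[a]-P[b];print(a,b,np.linalg.norm(d),np.degrees(np.arctan2(d[1],d[0]))-90)
k=np.array([.5605,-.187]);y=np.radians(12)
for y in np.radians([10,11,12,13]):
    R=np.array([[np.cos(y),-np.sin(y)],[np.sin(y),np.cos(y)]])
    # knob in cab frame: leaf dir -y 126, front -x 12
    h=k-R@np.array([-12,-126])/1000
    print(np.degrees(y),h,R.T@(P['hl']-h),"c",h-R@np.array([-.083,.148]))
    hh=h
    for q in (0,.5,1,1.4,1.6):
        c,s=np.cos(-q),np.sin(-q); print(q,hh+R@np.array([[c,-s],[s,c]])@np.array([-.012,-.126]))
E
```

```text
{'bl': array([ 0.70499756, -0.03402336]), 'br': array([ 0.7555625 , -0.32704155]), 'hl': array([ 0.54783306, -0.05628481]), 'hr': array([ 0.60371957, -0.35349629])}
bl br 0.2973490682686945 9.790869717386428
hl hr 0.3024201824642222 10.649328641795393
10.0 [ 0.55043802 -0.06083044] [-0.00177605  0.00492892] c [ 0.657877   -0.19216919]
0 [ 0.5605 -0.187 ]
0.5 [ 0.49877933 -0.17637862]
1 [ 0.44970651 -0.13746701]
1.4 [ 0.42781447 -0.0921907 ]
1.6 [ 0.42402846 -0.06720404]
11.0 [ 0.54823759 -0.06102527] [0.00050742 0.00473055] c [ 0.65795238 -0.19046894]
0 [ 0.5605 -0.187 ]
0.5 [ 0.49860336 -0.17745741]
1 [ 0.44885892 -0.13940817]
1.4 [ 0.42618003 -0.09452082]
1.6 [ 0.42195852 -0.06960404]
12.000000000000002 [ 0.5460409  -0.06125846] [0.00278708 0.00449235] c [ 0.65799808 -0.18876764]
0 [ 0.5605 -0.187 ]
0.5 [ 0.49844625 -0.17853911]
1 [ 0.44804533 -0.14136382]
1.4 [ 0.42458651 -0.09687911]
1.6 [ 0.41993078 -0.07203981]
13.0 [ 0.54384861 -0.06152996] [0.00506223 0.00421441] c [ 0.65801408 -0.18706579]
0 [ 0.5605 -0.187 ]
0.5 [ 0.49830804 -0.17962338]
1 [ 0.44726599 -0.14333337]
1.4 [ 0.42303438 -0.09926485]
1.6 [ 0.41794585 -0.07451059]
```

```bash
cat >>h.py <<'E'
from scipy.spatial.transform import Rotation as Ro
def rel(pos,yawdeg,s=None):
    s=s or bot.observe();R=Ro.from_euler("xyz",s["tool_rot"])
    T=Ro.from_euler("xyz",[np.pi,0,np.radians(yawdeg)])
    return np.round(R.inv().apply(np.array(pos)-s["position"]),4).tolist(),np.round((R.inv()*T).as_rotvec(degrees=True),1).tolist()
E
python3 - <<'E'
from h import *
print(rel((.219,.585,.37),159.4));print(rel((.40,.2,.37),130));print(rel((.5605,-.187,.37),100.5))
E
```

```text
([0.0004, -0.0003, -0.1389], [-0.0, 0.0, 0.0])
([-0.3043, -0.2972, -0.1388], [-0.0, 0.0, 29.4])
([-0.5904, -0.6032, -0.1386], [-0.0, 0.0, 58.9])
```

Call:
apply_moves([
  {"travel":[0,0,-0.05],"twist":[0,0,0],"claw":0.085},
  {"travel":[0,0,-0.1],"twist":[0,0,0],"claw":0.085},
  {"travel":[0,0,-0.14],"twist":[0,0,0],"claw":0.085},
  {"travel":[-0.035,-0.034,-0.14],"twist":[0,0,4],"claw":0.085},
  {"travel":[-0.07,-0.068,-0.14],"twist":[0,0,8],"claw":0.085},
  {"travel":[-0.105,-0.102,-0.14],"twist":[0,0,12],"claw":0.085},
  {"travel":[-0.14,-0.136,-0.14],"twist":[0,0,16],"claw":0.085},
  {"travel":[-0.175,-0.17,-0.14],"twist":[0,0,20],"claw":0.085},
  {"travel":[-0.21,-0.204,-0.14],"twist":[0,0,24],"claw":0.085},
  {"travel":[-0.245,-0.238,-0.14],"twist":[0,0,28],"claw":0.085},
])

```text
clock: 1.3
position: [0.3657, 0.2744, 0.3715]
tool_rot: [3.141, -0.0, 2.291]
force: [1.0, 0.7, -0.0]
grip_width: 0.0852
```

```bash
python3 - <<'E'
from h import *
s=bot.observe();print(s["position"],np.degrees(s["tool_rot"]),s["qpos"],s["force"]);print(rel((.5605,-.187,.37),100.5))
E
```

```text
[0.36570652 0.27437396 0.37148301] [ 1.79969286e+02 -1.72710442e-02  1.31283808e+02] [-0.94880916  0.10873968  0.19517562  1.82451988 -0.02280064  1.2099216
 -0.02617881] [ 1.0401076   0.67345004 -0.02854153]
([-0.4752, -0.158, 0.0013], [0.0, -0.0, 30.8])
```

Call:
apply_moves([
  {"travel":[-0.043,-0.014,0],"twist":[0,0,3],"claw":0.085},
  {"travel":[-0.086,-0.029,0],"twist":[0,0,6],"claw":0.085},
  {"travel":[-0.13,-0.043,0],"twist":[0,0,9],"claw":0.085},
  {"travel":[-0.173,-0.057,0],"twist":[0,0,12],"claw":0.085},
  {"travel":[-0.216,-0.072,0],"twist":[0,0,15],"claw":0.085},
  {"travel":[-0.26,-0.086,0],"twist":[0,0,18],"claw":0.085},
  {"travel":[-0.303,-0.1,0],"twist":[0,0,21],"claw":0.085},
  {"travel":[-0.346,-0.115,0],"twist":[0,0,24],"claw":0.085},
  {"travel":[-0.39,-0.13,0],"twist":[0,0,27],"claw":0.085},
  {"travel":[-0.43,-0.143,0],"twist":[0,0,30],"claw":0.085},
])

```text
clock: 2.3
position: [0.5431, -0.1428, 0.3714]
tool_rot: [3.141, 0.0, 1.768]
force: [1.3, 1.1, -0.1]
grip_width: 0.085
```

```bash
python3 - <<'E'
from h import *
s=bot.observe();print(s["position"],np.degrees(s["tool_rot"]),s["qpos"],s["force"]);print(rel((.5605,-.187,.37),100.5))
f=bot.grab_frame("wrist");cv2.imwrite("pics/w1.png",f["frame"])
E
```

```text
[ 0.5430938  -0.14279318  0.37139872] [1.79981254e+02 1.23376099e-02 1.01311846e+02] [-0.28701368  0.34242602  0.601914    1.59789987 -0.20077809  1.26341835
  0.54615063] [ 1.33842406  1.11944065 -0.07117655]
([-0.0468, 0.0084, 0.0014], [0.0, 0.0, 0.8])
```

View pics/w1.png

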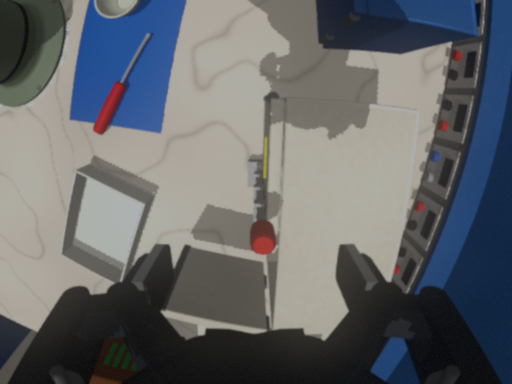

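The wrist view shows the red knob at (262,237), nearly between the fingers, with the cabinet roof edge running vertically through about column 270. I'll check the knob position against this view.

```bash
python3 - <<'E'
from h import *
s=bot.observe();f=bot.grab_frame("wrist");a=red(f,(240,285,210,265));print(a)
def wray(u,v):
    x=(u-f["cx"]);y=(v-f["cy"]);r=np.hypot(x,y);th=r/f["fx"]
    d=np.array([np.sin(th)*x/r,-np.sin(th)*y/r,-np.cos(th)])
    T=np.array(f["tool_from_camera"]);R=Ro.from_euler("xyz",s["tool_rot"])
    return s["position"]+R.apply(T[:3,3]),R.apply(T[:3,:3]@d)
o,d=wray(*a[:2])
for z in(.282,.27,.263):print(o+d*(z-o[2])/d[2])
for (u,v) in((267,97),(270,330)):
  o,d=wray(u,v);print(o+d*(.22-o[2])/d[2])
print(rel((.5605,-.187,.37),100.5),s["position"])
E
```

```text
(np.float64(263.32758620689657), np.float64(238.66666666666666), 348, np.int64(252), np.int64(274), np.int64(229), np.int64(248))
[ 0.55882525 -0.18432698  0.282     ]
[ 0.56035285 -0.19014961  0.27      ]
[ 0.56124396 -0.19354614  0.263     ]
[ 0.54071951 -0.06563353  0.22      ]
[ 0.60361816 -0.34885048  0.22      ]
([-0.0438, 0.0092, 0.001], [-0.1, 0.1, 0.5]) [ 0.54394515 -0.14855975  0.37117243]
```

Call:
apply_moves([
  {"travel":[-0.04,0.008,0],"twist":[0,0,0.5],"claw":0.085},
  {"travel":[-0.04,0.008,0],"twist":[0,0,0.5],"claw":0.085},
  {"travel":[-0.04,0.008,0.02],"twist":[0,0,0.5],"claw":0.085},
  {"travel":[-0.04,0.008,0.02],"twist":[0,0,0.5],"claw":0.085},
])

```text
clock: 2.8
position: [0.5577, -0.1775, 0.3495]
tool_rot: [-3.139, -0.001, 1.762]
force: [0.0, 0.9, 0.1]
grip_width: 0.0853
```

```bash
python3 - <<'E'
from h import *
s=bot.observe();print(s["position"],np.degrees(s["tool_rot"]),s["force"]);print(rel((.560,-.187,.245),100.5))
E
```

```text
[ 0.55769754 -0.17747434  0.34950264] [-1.79843442e+02 -7.83946672e-02  1.00964340e+02] [0.0203609  0.85715658 0.06720505]
([-0.0099, 0.0007, 0.1045], [-0.2, -0.1, 0.5])
```

Call:
apply_moves([
  {"travel":[-0.008,0.001,0.0],"twist":[0,0,0.5],"claw":0.085},
  {"travel":[-0.008,0.001,0.03],"twist":[0,0,0.5],"claw":0.085},
  {"travel":[-0.008,0.001,0.06],"twist":[0,0,0.5],"claw":0.085},
  {"travel":[-0.008,0.001,0.085],"twist":[0,0,0.5],"claw":0.085},
  {"travel":[-0.008,0.001,0.105],"twist":[0,0,0.5],"claw":0.085},
  {"travel":[-0.008,0.001,0.105],"twist":[0,0,0.5],"claw":0.085},
])

```text
clock: 3.4
position: [0.5604, -0.1857, 0.245]
tool_rot: [-3.139, -0.001, 1.753]
force: [1.0, -0.0, 0.7]
grip_width: 0.085
```

```bash
python3 - <<'E'
from h import *
s=bot.observe();print(s["position"],np.degrees(s["tool_rot"]),s["force"]);print(rel((.560,-.187,.245),100.5))
f=bot.grab_frame("wrist");cv2.imwrite("pics/w2.png",f["frame"])
E
```

```text
[ 0.56042642 -0.18571763  0.2450421 ] [-1.79857544e+02 -5.46757882e-02  1.00443426e+02] [ 1.04300798 -0.02773338  0.70295207]
([-0.0012, -0.0007, 0.0], [-0.1, -0.1, -0.1])
```

View pics/w2.png

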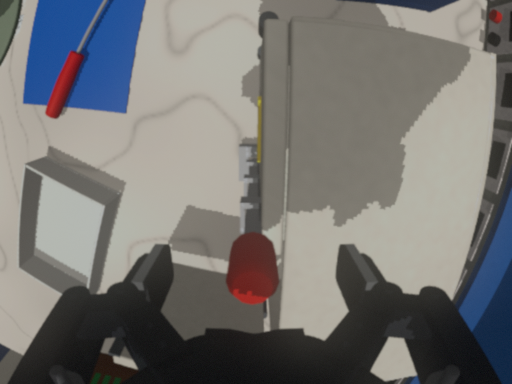

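The knob, at about (252,268), stands between the pads. Closing.

Call:
apply_moves([
  {"travel":[0,0,0],"twist":[0,0,0],"claw":0.02},
  {"travel":[0,0,0],"twist":[0,0,0],"claw":0.01},
  {"travel":[0,0,0],"twist":[0,0,0],"claw":0.01},
  {"travel":[0,0,0],"twist":[0,0,0],"claw":0.01},
  {"travel":[0,0,0],"twist":[0,0,0],"claw":0.01},
  {"travel":[0,0,0],"twist":[0,0,0],"claw":0.01},
  {"travel":[0,0,0],"twist":[0,0,0],"claw":0.01},
  {"travel":[0,0,0],"twist":[0,0,0],"claw":0.01},
], force=50)

```text
clock: 4.25
position: [0.56, -0.1863, 0.247]
tool_rot: [-3.14, -0.001, 1.752]
force: [-10.7, 0.8, 13.9]
grip_width: 0.0228
```

Call:
apply_moves([
  {"travel":[0,0,-0.006],"twist":[0,0,0],"claw":0.01},
  {"travel":[0,0,-0.012],"twist":[0,0,0],"claw":0.01},
  {"travel":[0,0,-0.018],"twist":[0,0,0],"claw":0.01},
  {"travel":[0,0,-0.024],"twist":[0,0,0],"claw":0.01},
  {"travel":[0,0,-0.03],"twist":[0,0,0],"claw":0.01},
  {"travel":[0,0,-0.034],"twist":[0,0,0],"claw":0.01},
  {"travel":[0,0,-0.034],"twist":[0,0,0],"claw":0.01},
  {"travel":[0,0,-0.034],"twist":[0,0,0],"claw":0.01},
])

```text
clock: 5.05
position: [0.5599, -0.1862, 0.2803]
tool_rot: [-3.14, -0.001, 1.752]
force: [-7.7, -0.5, 2.1]
grip_width: 0.0223
```

```bash
python3 - <<'E'
from h import *
s=bot.observe();print(s["position"],np.degrees(s["tool_rot"]),s["force"],s["qpos"])
f=bot.grab_frame("wrist");cv2.imwrite("pics/w3.png",f["frame"])
f=bot.grab_frame("side");cv2.imwrite("pics/s3.png",cv2.resize(f["frame"][165:360,215:390],None,fx=3,fy=3))
p=s["position"][:2]
hs=[]
y=np.radians(10.5);R=np.array([[np.cos(y),-np.sin(y)],[np.sin(y),np.cos(y)]])
h=p-R@np.array([-.012,-.126])
for q in np.radians(np.arange(0,91,8)):
    c,si=np.cos(-q),np.sin(-q); k=h+R@np.array([[c,-si],[si,c]])@np.array([-.012,-.126])
    print(np.degrees(q),k,rel((*k,s["position"][2]),np.degrees(s["tool_rot"][2]-q)))
E
```

```text
[ 0.55987086 -0.18623871  0.28030714] [-1.79886908e+02 -3.12364065e-02  1.00410046e+02] [-7.70655618 -0.48727595  2.13946659] [-0.17586508  0.47381076  0.5765659   1.65771883 -0.28277113  1.09657973
  0.66280411]
0.0 [ 0.55987086 -0.18623871] ([-0.0, -0.0, -0.0], [-0.1, -0.0, -0.0])
8.0 [ 0.5422157  -0.18656528] ([0.0029, -0.0175, -0.0], [-0.1, -0.0, 8.0])
16.0 [ 0.52468692 -0.18443154] ([0.0081, -0.0343, 0.0], [-0.1, -0.0, 16.0])
24.000000000000004 [ 0.50762569 -0.17987903] ([0.0157, -0.0503, 0.0001], [-0.1, -0.0, 24.0])
32.0 [ 0.49136408 -0.17299637] ([0.0254, -0.065, 0.0001], [-0.1, 0.0, 32.0])
40.0 [ 0.4762186 -0.1639175] ([0.0371, -0.0783, 0.0001], [-0.1, 0.0, 40.0])
48.00000000000001 [ 0.46248406 -0.15281915] ([0.0504, -0.0898, 0.0002], [-0.1, 0.0, 48.0])
56.0 [ 0.45042777 -0.13991733] ([0.0653, -0.0993, 0.0002], [-0.1, 0.0, 56.0])
64.0 [ 0.4402844  -0.12546316] ([0.0814, -0.1067, 0.0002], [-0.1, 0.0, 64.0])
72.0 [ 0.43225138 -0.10973797] ([0.0983, -0.1117, 0.0002], [-0.1, 0.0, 72.0])
80.0 [ 0.42648506 -0.09304783] ([0.1157, -0.1144, 0.0002], [-0.1, 0.1, 80.0])
88.0 [ 0.42309767 -0.07571761] ([0.1334, -0.1146, 0.0003], [-0.1, 0.1, 88.0])
```

View pics/w3.png

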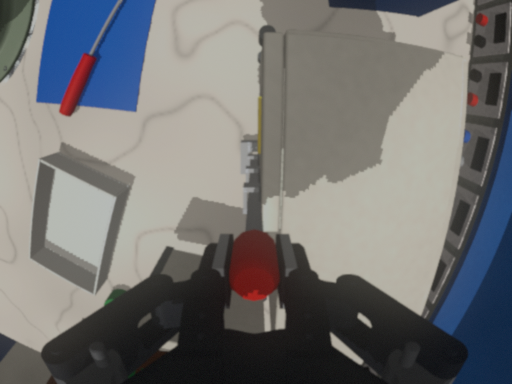

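View pics/s3.png

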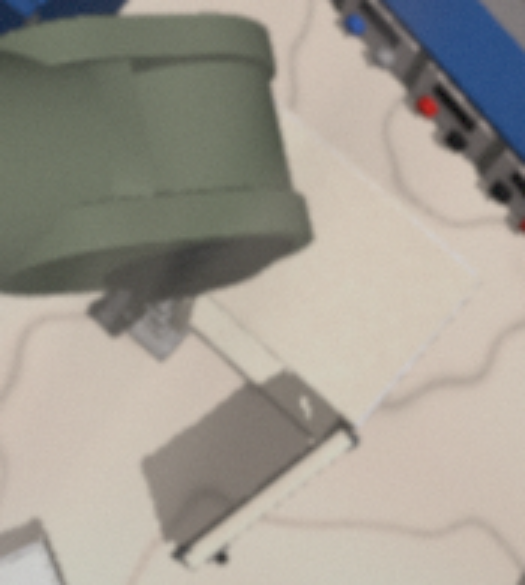

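The wrist view shows the knob at (254,265), held between the pads and raised about 33 mm. The side view is masked by the arm. Next I'll swing along the arc.

Call:
apply_moves([
  {"travel":[0.001,-0.009,0],"twist":[0,0,4],"claw":0.01},
  {"travel":[0.003,-0.0175,0],"twist":[0,0,8],"claw":0.01},
  {"travel":[0.005,-0.026,0],"twist":[0,0,12],"claw":0.01},
  {"travel":[0.008,-0.034,0],"twist":[0,0,16],"claw":0.01},
  {"travel":[0.012,-0.0425,0],"twist":[0,0,20],"claw":0.01},
  {"travel":[0.0155,-0.05,0],"twist":[0,0,24],"claw":0.01},
  {"travel":[0.0205,-0.058,0],"twist":[0,0,28],"claw":0.01},
  {"travel":[0.0255,-0.065,0],"twist":[0,0,32],"claw":0.01},
  {"travel":[0.031,-0.072,0],"twist":[0,0,36],"claw":0.01},
  {"travel":[0.037,-0.078,0],"twist":[0,0,40],"claw":0.01},
])

```text
clock: 6.15
position: [0.4767, -0.1636, 0.2802]
tool_rot: [-3.141, 0.0, 1.052]
force: [-3.2, -0.2, -0.6]
grip_width: 0.0223
```

```bash
python3 - <<'E'
from h import *
s=bot.observe();print(s["position"],np.degrees(s["tool_rot"]),s["force"],s["qpos"],s["grip_width"])
f=bot.grab_frame("wrist");cv2.imwrite("pics/w4.png",f["frame"])
h0=np.array([.549,-.0605]);h0=np.array([0.55987086,-.18623871])-Ro.from_euler('z',10.5,degrees=True).as_matrix()[:2,:2]@[-.012,-.126]
R0=Ro.from_euler('z',10.5,degrees=True)
for q in range(44,85,4):
    k=h0+(Ro.from_euler('z',10.5-q,degrees=True).apply([-.012,-.126,0]))[:2]
    print(q,rel((*k,.280),100.4-q))
E
```

```text
[ 0.47671221 -0.16358627  0.28024161] [-1.79948523e+02  1.27625257e-02  6.02766180e+01] [-3.20033702 -0.21147089 -0.58016135] [-0.39466009  0.35742512  0.79746375  1.87986831 -0.29671273  1.0274635
  0.00840267] 0.022256365153737103
44 ([0.0005, -0.008, 0.0002], [-0.1, -0.0, 3.6])
48 ([0.0021, -0.0167, 0.0002], [-0.1, 0.0, 7.6])
52 ([0.0044, -0.0252, 0.0002], [-0.1, 0.0, 11.6])
56 ([0.0073, -0.0336, 0.0002], [-0.1, 0.0, 15.6])
60 ([0.0107, -0.0417, 0.0003], [-0.1, 0.0, 19.6])
64 ([0.0147, -0.0496, 0.0003], [-0.1, 0.0, 23.6])
68 ([0.0193, -0.0572, 0.0003], [-0.1, 0.0, 27.6])
72 ([0.0243, -0.0644, 0.0003], [-0.1, 0.0, 31.6])
76 ([0.0299, -0.0713, 0.0003], [-0.1, 0.0, 35.6])
80 ([0.0359, -0.0778, 0.0003], [-0.1, 0.0, 39.6])
84 ([0.0424, -0.0838, 0.0003], [-0.1, 0.0, 43.6])
```

View pics/w4.png

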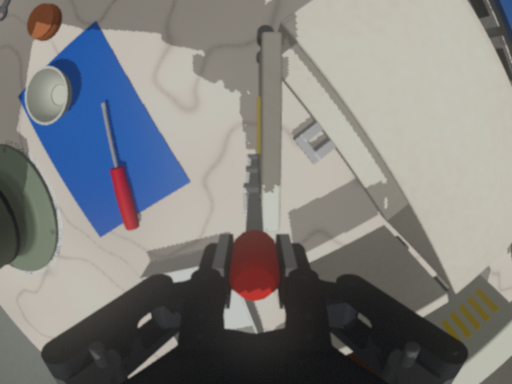

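The leaf, at column ~268, has swung open about 40° with the knob still held at (254,265), and the empty keeper shows at (315,140). Continuing.

Call:
apply_moves([
  {"travel":[0.001,-0.009,0],"twist":[0,0,4],"claw":0.01},
  {"travel":[0.003,-0.0175,0],"twist":[0,0,8],"claw":0.01},
  {"travel":[0.005,-0.026,0],"twist":[0,0,12],"claw":0.01},
  {"travel":[0.008,-0.034,0],"twist":[0,0,16],"claw":0.01},
  {"travel":[0.012,-0.0425,0],"twist":[0,0,20],"claw":0.01},
  {"travel":[0.0155,-0.05,0],"twist":[0,0,24],"claw":0.01},
  {"travel":[0.0205,-0.058,0],"twist":[0,0,28],"claw":0.01},
  {"travel":[0.0255,-0.065,0],"twist":[0,0,32],"claw":0.01},
  {"travel":[0.031,-0.072,0],"twist":[0,0,36],"claw":0.01},
  {"travel":[0.037,-0.078,0],"twist":[0,0,40],"claw":0.01},
])

```text
clock: 7.2
position: [0.427, -0.0926, 0.2802]
tool_rot: [-3.14, 0.001, 0.354]
force: [-6.8, -0.0, 1.3]
grip_width: 0.0223
```

```bash
python3 - <<'E'
from h import *
s=bot.observe();print(s["position"],np.degrees(s["tool_rot"]),s["force"],s["qpos"],s["grip_width"])
f=bot.grab_frame("wrist");cv2.imwrite("pics/w5.png",f["frame"])
E
```

```text
[ 0.42698223 -0.0926341   0.28024259] [-1.79923616e+02  6.92485837e-02  2.03081015e+01] [-6.76382782 -0.04919541  1.29225134] [-0.77329932  0.26591303  1.04231693  2.03566613 -0.27556671  0.98903772
 -0.80849938] 0.02226559432744675
```

View pics/w5.png

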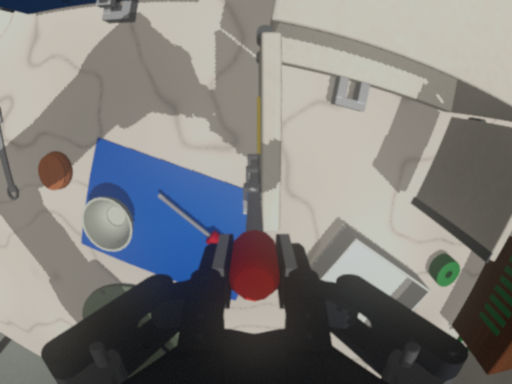

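The leaf is open about 80° with the knob still gripped. I'll go a further 6°, then release.

Call:
apply_moves([
  {"travel":[0.001,-0.0065,0],"twist":[0,0,3],"claw":0.01},
  {"travel":[0.002,-0.013,0],"twist":[0,0,6],"claw":0.01},
  {"travel":[0.002,-0.013,0],"twist":[0,0,6],"claw":0.01},
  {"travel":[0.002,-0.013,0],"twist":[0,0,6],"claw":0.01},
  {"travel":[0.002,-0.013,0],"twist":[0,0,6],"claw":0.085},
  {"travel":[0.002,-0.013,0],"twist":[0,0,6],"claw":0.085},
  {"travel":[0.002,-0.013,0],"twist":[0,0,6],"claw":0.085},
  {"travel":[0.002,-0.013,0],"twist":[0,0,6],"claw":0.085},
  {"travel":[0.002,-0.013,0],"twist":[0,0,6],"claw":0.085},
  {"travel":[0.002,-0.013,0],"twist":[0,0,6],"claw":0.085},
])

```text
clock: 8.25
position: [0.4253, -0.0802, 0.2803]
tool_rot: [3.142, -0.0, 0.252]
force: [0.3, -0.1, -0.0]
grip_width: 0.0847
```

```bash
python3 - <<'E'
from h import *
s=bot.observe();print(s["position"],np.degrees(s["tool_rot"]),s["force"],s["grip_width"])
f=bot.grab_frame("wrist");cv2.imwrite("pics/w6.png",f["frame"])
E
```

```text
[ 0.42531799 -0.08020712  0.28032781] [ 1.79998791e+02 -4.38875875e-03  1.44361095e+01] [ 0.31715138 -0.06604345 -0.01113012] 0.08471622727349638
```

View pics/w6.png

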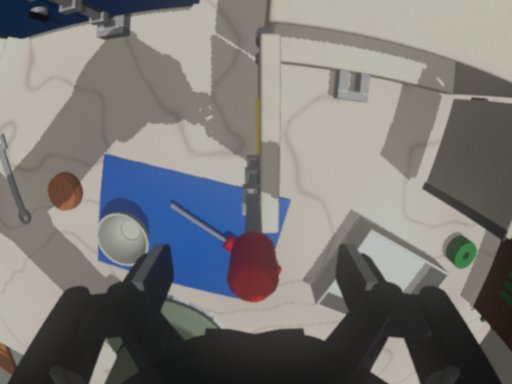

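The jaws are open and the knob, at (254,265), is free and still up. Next is a straight retreat upward.

Call:
apply_moves([
  {"travel":[0,0,-0.02],"twist":[0,0,0],"claw":0.085},
  {"travel":[0,0,-0.05],"twist":[0,0,0],"claw":0.085},
  {"travel":[0,0,-0.08],"twist":[0,0,0],"claw":0.085},
  {"travel":[0,0,-0.11],"twist":[0,0,0],"claw":0.085},
  {"travel":[0,0,-0.13],"twist":[0,0,0],"claw":0.085},
  {"travel":[0,0,-0.13],"twist":[0,0,0],"claw":0.085},
  {"travel":[0,0,-0.13],"twist":[0,0,0],"claw":0.085},
])

```text
clock: 9.0
position: [0.4253, -0.0799, 0.4101]
tool_rot: [-3.141, -0.0, 0.253]
force: [-0.3, -0.8, -0.3]
grip_width: 0.0848
```

```bash
python3 - <<'E'
from h import *
s=bot.observe();print(s["position"],s["force"],np.abs(s["qd"]).max())
for n in("side","top","wrist"):
    f=bot.grab_frame(n);cv2.imwrite(f"pics/{n}7.png",f["frame"])
    if n=="wrist":
        a=red(f,(240,285,200,275));print(a)
        x=a[0]-f["cx"];y=a[1]-f["cy"];r=np.hypot(x,y);th=r/f["fx"]
        T=np.array(f["tool_from_camera"]);R=Ro.from_euler("xyz",s["tool_rot"])
        o=s["position"]+R.apply(T[:3,3]);d=R.apply(T[:3,:3]@[np.sin(th)*x/r,-np.sin(th)*y/r,-np.cos(th)])
        for z in(.26,.28,.30,.32):print(o+d*(z-o[2])/d[2])
E
```

```text
[ 0.42528849 -0.07989517  0.4100751 ] [-0.29667734 -0.77070893 -0.34601512] 0.021620815858108256
(np.float64(255.93243243243242), np.float64(222.37065637065638), 518, np.int64(240), np.int64(274), np.int64(200), np.int64(240))
[ 0.37794174 -0.09294898  0.26      ]
[ 0.38623357 -0.09069631  0.28      ]
[ 0.39452541 -0.08844364  0.3       ]
[ 0.40281725 -0.08619097  0.32      ]
```

View pics/side7.png

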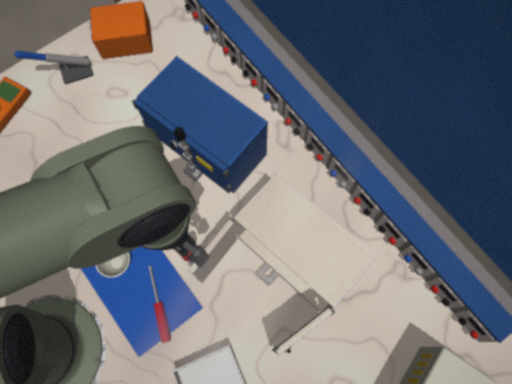

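View pics/wrist7.png

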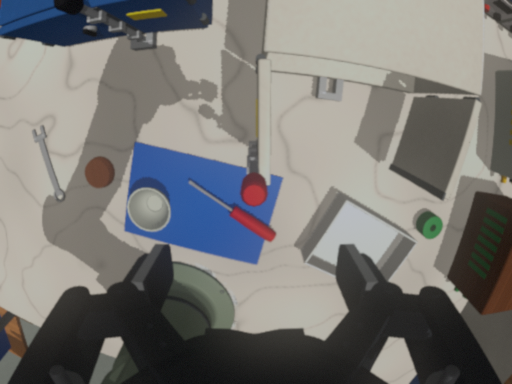

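View pics/top7.png

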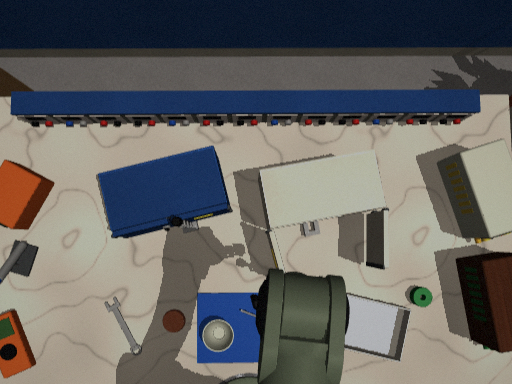

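All views show both leaves standing open with nothing touched. In the wrist view the knob is at (254,190), but my mask took in the screwdriver handle at (252,223). I'll redo the height check on the knob alone.

```bash
python3 - <<'E'
from h import *
s=bot.observe();f=bot.grab_frame("wrist");a=red(f,(240,270,165,205));print(a)
x=a[0]-f["cx"];y=a[1]-f["cy"];r=np.hypot(x,y);th=r/f["fx"]
T=np.array(f["tool_from_camera"]);R=Ro.from_euler("xyz",s["tool_rot"])
o=s["position"]+R.apply(T[:3,3]);d=R.apply(T[:3,:3]@[np.sin(th)*x/r,-np.sin(th)*y/r,-np.cos(th)])
for z in(.26,.28,.30,.32):print(o+d*(z-o[2])/d[2])
E
```

```text
(np.float64(253.95283018867926), np.float64(193.66509433962264), 424, np.int64(242), np.int64(265), np.int64(183), np.int64(204))
[ 0.40828443 -0.08326268  0.26      ]
[ 0.41451367 -0.08167926  0.28      ]
[ 0.42074292 -0.08009583  0.3       ]
[ 0.42697216 -0.07851241  0.32      ]
```

The knob's top fits z ≈ 0.314 m, so the bolt is still up about 33 mm. Handing in.

```bash
python3 - <<'E'
from workcell import bot
print(bot.job_done(), bot.observe()["clock"])
E
```

```text
the job is handed in; nothing more can be done
the job is handed in; nothing more can be done
```

I gripped the red knob from above and lifted the bolt about 33 mm with the leaf still shut. I then swung the leaf along its arc to about 86° (1.5 rad), opened the jaws and backed straight up 130 mm. The job was handed in at about 9 s on the clock.

- **Bolt and leaf:** the last wrist view puts the knob's top at about z = 0.314 m where I left it, against 0.282 m with the bolt down. So the bolt is still drawn and the leaf has not moved.
- **Other leaf and blue cabinet:** the active leaf shows open as before in the last views, and the blue cabinet and its knob look unchanged. I judged both by eye.
- **Contact:** the gripper is clear, with force readings under 1 N.
- **A check that disagreed:** my first knob-height check was thrown off by the red screwdriver in the colour mask. I repeated it on the knob alone, and the figure above is from the repeat.
- **Small mismatch:** the wrist and overhead estimates of the knob's position differed by 2–3 mm, which did not affect the grasp.

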